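# Clamp a bench block in the cam fixture

### The arm

A 6-joint arm with a two-finger parallel gripper is mounted at the origin on the work surface; the furniture and walls round the work are solid. World frame = base frame: x ahead of the robot, y to its left, z up, the work surface at z = 0. Lengths are in m, angles in rad, forces in N, time in s.
With the tool pointing down it reaches from about 0.4 to 0.925 m from the base axis. Payload 12.5 kg.
Tool frame: the origin (TCP) lies midway between the tips of the shut fingers; the grasp point (between the pads) lies grip_point_offset behind it (grip_point_offset is the distance from the TCP to the grasp point, in m); z points along the fingers, y is the line along which they close (so a half turn about z gives the same grasp; the last joint's range is limited). The gripper opens to 95 mm and grips with 3 to 60 N. Pads are 20 mm wide; open, the fingers measure 119 mm over their backs; the gripper's body (75 mm by 180 mm) begins 59 mm behind the grasp point.
Start: joints at [1.092, 0.491, 1.559, -0, 1.092, -0.106], TCP at [0.228, 0.582, 0.215] pointing down, gripper open.
Joint ranges: [-3.1, 3.1], [-0.84, 2.19], [0.05, 2.79], [-1.13, 4.28], [0.06, 2.93], [-2.69, 2.69]. Speed limits (rad/s): [2.22, 2.22, 2.79, 3.14, 3.14, 3.14].

### API

Orientations are given as a 3x3 rotation matrix whose columns are the frame's x, y, z axes.
In Python, from rig import get_obs, capture, job_done, grip_point_offset gives the robot as it stands. The module is installed in compiled form; this text tells all that it offers.
- The arm moves only by the shell command python3 -m jog 'ROWS' [FORCE]. ROWS is JSON, a list of rows, each an object of numbers: "dx", "dy", "dz": the shift along the tool's x, y, z as a fraction of full scale; "rx", "ry", "rz": the turn, a rotation vector about the tool's x, y, z as a fraction of full scale; "fingers": the opening, from -1 (shut) to 1 (fully open). In form: [{"dx": .., "dy": .., "dz": .., "rx": .., "ry": .., "rz": .., "fingers": ..}, ...]. A call has 1 to 5 rows; each row shifts and turns the commanded pose from where the row before left it, along the tool's axes as they then stand; what a row does not reach is not made up. Full scale, the value 1, is 0.05 m for a shift and pi/4 rad for a turn. A row lasts 1/8 s, in which the tool goes at most 62.5 mm and 10.7 degrees, less where a joint would pass 70% of its speed; a pose out of reach is approached as far as the arm can. A call with a number of a shift or a turn outside -1 to 1 is refused whole. A call with a gripper value outside its range is refused whole. The fingers move at their own pace and stop on an object; FORCE is the grip in N (left out, the last holds). Time passes only in rows, so rows that do not move let the fingers close. It gives the time, the measured TCP pose, the force, the opening and the grip force at its end, in the units of the state.
- get_obs(): the state, without advancing time (a new reading comes with each control period).
- capture(name): name is "scene" or "top"; returns a dict with "pixels" (384x512x3 uint8, red, green, blue), "K" (3x3 intrinsics, pixels), "extrinsics" (4x4, takes a point from camera to world coordinates). Camera axes: x right, y down, z forward; pixel columns grow to the right and rows downward; lengths in m; the calibration is good to about 2 mm. A picture is of the moment at which its call begins. There is no depth.
- job_done(): hands the job in; it is judged then, once.
The state is a dict: "time": time; "q": joint angles; "qvel": joint speeds; "joint_torque": joint torques, N m; "eef_pos": TCP position; "tool_rot": TCP orientation; "wrist_force": force on the tool from outside, world axes, zero at the start; "moment": the same for the moment, N m; "finger_gap": finger opening in m; "gripper_force": force on a finger pad.
Only numpy, scipy, OpenCV 4.12 (cv2) and the standard library are available. Lean on these libraries where they do the work, as an engineer would, in place of code of your own. Each camera call takes 0.05 s, during which the arm holds its last target. There are 200 camera calls.

### The job

Put the smaller of the two steel blocks flat in the cam clamp, between the spring pad and the fence, centred and square. Then, holding or pushing the crank lightly by its upright post, turn it counter-clockwise (seen from above) until the follower has climbed the cam and rests on its flat dwell, so that the block stays clamped when you let go. Feel for the dwell: do not crank past it, where the follower drops off the cam, never force the crank, and leave the other things where they are.

Things in the scene. Friction and masses are not known exactly. Their poses are not given: they have to be found in the camera images.
- cam_fixture: Cam clamp fixed to the bench: aluminium base plate 100 (x) x 220 (y) x 8 mm; origin at the centre of its underside, z up. Along its y: upright camshaft at y = +62 mm, bridge plate over the cam (top at z = 40 mm), roller follower pushed by the cam towards -y, spring pad (30 mm wide, z 9 to 33 mm; face at y = -18 mm when drawn back), fence (44 mm wide, top at z = 34 mm; face at y = -88 mm).
- nest (a point): Centre of the loading place on top of the base plate (8 mm over the bench), half-way between fence and drawn-back pad, which are 70 mm apart; axes as the fixture. The block lies here with its 62 mm length along the fixture's y, 4 mm of room at each end, sides (x) open for fingers; clamping pushes it about 4 mm along -y against the fence.
- block_center (a point): Centre of the small ground-steel block, 40 (x) x 62 (y) x 24 mm, 0.3 to 0.6 kg; the point is half-way up (12 mm above its underside). It lies flat on the bench, left or right of the fixture.
- small_block: The same small block; origin at the centre of its underside, x along its 40 mm width, y along its 62 mm length. In the dwell the sprung pad presses it against the fence with about 23 N; it stands still from well before the dwell, so its position does not tell where the dwell is.
- large_block: The larger steel block, 58 x 88 x 26 mm; stays where it is. Origin at the centre of its underside.
- shaft (a point): On the crank's upright axis, 73 mm over the bench. Counter-clockwise from the start the crank turns almost freely (under 1.5 N at the post), anywhere from 0.5 to 2.2 rad; once the pad is on the block it climbs, the tangential push growing to 5 to 7 N; then in the flat dwell, 0.5 rad long, the push falls below 1 N and the crank stays when released; past it the follower drops off the cam for good.
- crank_post (a point): Centre of the upright round black grip post at the crank's end: 18 mm in diameter, from 54 to 94 mm over the bench, its axis 60 mm from the shaft axis. The flat crank arm and its end boss lie below it, top at 54 mm. It is fixed in the arm: fingers slide round it as the crank turns, unless they turn along. Push it, straddle it loosely or pinch it with at most 15 N (in all it bears 40 N).
- crank (a joint): Crank angle in rad; 0: the arm points along the fixture's +y (away from the block); grows counter-clockwise from above, the post going over the fixture's -x side towards the block. Stops at -0.45 and 3.2. The cam is keyed on the shaft at another angle each time, so this angle does not tell where the dwell is. Let go on the climb and the springs turn it back.
- bowl: White bowl, 101 mm wide, bystander behind on the right.
- spool: Solder spool, 38 mm wide, 20 mm high, bystander in front on the right.

How it is judged:
On the way, in this order (a step that is already met when the one before it is completed fails the run):
1. the small block lies in the loading place, let go, not yet clamped (z of small_block in the frame of nest below 0.002 m and x of small_block in the frame of nest between -0.008 and 0.008 m and y of small_block in the frame of nest between -0.007 and 0.007 m and contact force between the fingers and small_block below 0.1 N and contact force between clamp_pad_c0 and small_block below 3 N), for 0.2 s.
2. the block is under the full clamping force (contact force between clamp_pad_c0 and small_block above 18 N), for 0.1 s.
At the end, for the whole second after the job is handed in: The follower stands on the cam's dwell with the crank released and at rest, so that the pad presses the small block with more than 18 N by itself; the block lies flat on the base plate (within 2 mm), within 8 mm of the middle of the fixture sideways and square within 0.1 rad (contact force between clamp_pad_c0 and small_block above 18 N and velocity of joint crank between -0.1 and 0.1 rad/s and z of small_block in the frame of nest below 0.002 m and x of small_block in the frame of nest between -0.008 and 0.008 m and angle between the y axis of small_block and the y axis of cam_fixture, either way round below 0.1 rad); the robot touches nothing.
It fails at once if the crank's post is squeezed or forced hard (the fingers' contact forces on the crank, added up, above 40 N) (contact force between the fingers and crank above 40 N).
It fails at once if the large block, the bowl or the spool is moved by more than 20 mm (distance of any of large_block, bowl, spool from where it was at the start of the episode above 0.02 m).
It also fails if it takes over 72 s, if anything falls off the work surface, if the arm or the gripper's body presses on something with over 40 N, if the wrist force passes 120 N, or if a joint passes its speed limit or range.

## Working session

There is one attempt and no reset: what is moved stays moved. The work goes in short steps, Python scripts to look and compute and a shell command to move; the robot and the scene stay as the last step left them, time stands still between calls to the robot, and variables do not carry over. Pictures are saved under pics/ and viewed, at most 10 in all, crops included, and the job is handed in when it is done.

```bash
mkdir -p pics
cat > h.py <<'E'
import numpy as np, cv2
from rig import get_obs, capture, job_done, grip_point_offset
def shot(cam,name):
    c=capture(cam); cv2.imwrite(f'pics/{name}.png',c['pixels'][:,:,::-1]); return c
def ray(c,u,v,z):
    K=np.array(c['K']);T=np.array(c['extrinsics'])
    d=T[:3,:3]@np.linalg.solve(K,[u,v,1]); o=T[:3,3]
    return o+d*(z-o[2])/d[2]
def proj(c,p):
    T=np.linalg.inv(np.array(c['extrinsics'])); q=np.array(c['K'])@(T[:3,:3]@np.array(p)+T[:3,3]); return q[:2]/q[2]
E
python3 - <<'E'
from h import *
import pickle
for n in('top','scene'):
    c=shot(n,n+'0'); pickle.dump(c,open(n+'.pkl','wb')); print(c['K'],c['extrinsics'])
o=get_obs();print(grip_point_offset,o)
E
```

```text
[[473.34790704   0.         253.26464362]
 [  0.         473.34790704 192.27818802]
 [  0.           0.           1.        ]] [[-0.05360336 -0.97633803  0.20950116  0.31349225]
 [-0.99856067  0.05278962 -0.00947821 -0.038035  ]
 [-0.00180555 -0.20970769 -0.97776246  0.98707805]
 [ 0.          0.          0.          1.        ]]
[[405.5257358    0.         252.31937183]
 [  0.         405.5257358  193.36257669]
 [  0.           0.           1.        ]] [[ 0.83736688 -0.39928625  0.37334595  0.18471111]
 [-0.54642414 -0.59215006  0.59226596 -0.60458104]
 [-0.01540683 -0.69994914 -0.71402649  0.72214139]
 [ 0.          0.          0.          1.        ]]
0.0188 {'time': 0.1, 'q': array([ 1.09241259e+00,  4.91502615e-01,  1.55938090e+00, -1.80075873e-05,
        1.09170521e+00, -1.05588500e-01]), 'qvel': array([-1.33785336e-03, -1.91650348e-03, -3.05441407e-03, -5.19769767e-04,
        5.68082196e-04, -5.34390214e-05]), 'joint_torque': array([ 3.10821051e-03, -6.13619184e+01, -2.58603841e+01,  6.94082910e-02,
        4.70470986e-02, -7.34732134e-05]), 'eef_pos': array([0.22751525, 0.58188988, 0.21412073]), 'tool_rot': array([[-9.31315911e-01,  3.64212130e-01, -4.44350966e-04],
       [ 3.64212390e-01,  9.31315489e-01, -8.91610451e-04],
       [ 8.90955960e-05, -9.92209127e-04, -9.99999504e-01]]), 'wrist_force': array([0.56235818, 1.60678887, 0.06389217]), 'moment': array([ 0.01225565, -0.01440204, -0.03443153]), 'gripper_force': 0.0, 'finger_gap': 0.09514606909576766}
```

View pics/top0.png

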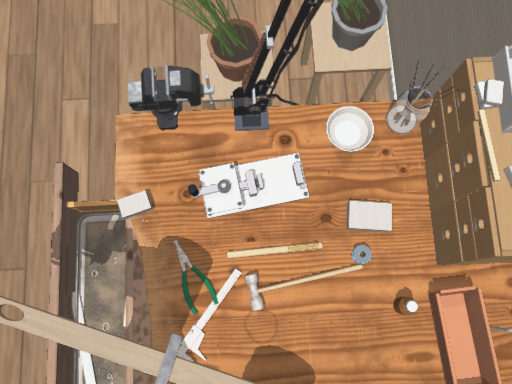

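View pics/scene0.png

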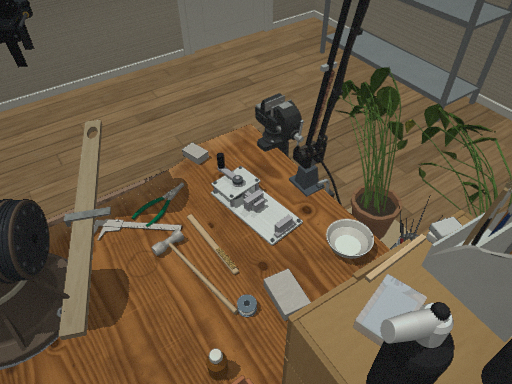

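Run:
```python
from h import *
im=cv2.imread('pics/top0.png')[140:228,105:325]
cv2.imwrite('pics/crop0.png',cv2.resize(im,None,fx=3.6,fy=3.6,interpolation=cv2.INTER_CUBIC))
import pickle;c=pickle.load(open('top.pkl','rb'))
print(ray(c,134,204,.024),ray(c,255,185,.008),ray(c,193,190,.094),ray(c,224,186,.06), proj(c,[0,0,0]))
```

```text
[0.50839106 0.20057902 0.024     ] [ 0.53885254 -0.05205066  0.008     ] [0.51563014 0.06933321 0.094     ] [0.52818922 0.01099492 0.06      ] [243.05430679 463.45459172]
```

View pics/crop0.png

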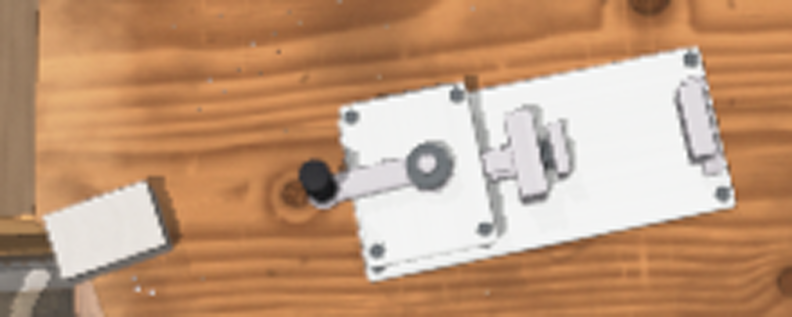

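Run:
```python
from h import *
import pickle;c=pickle.load(open('top.pkl','rb'))
f=lambda u,v,z: ray(c,(u+.5)/3.6-.5+105,(v+.5)/3.6-.5+140,z)
B=[f(*p,.024) for p in((45,215),(148,182),(165,240),(65,280))]
print('block c',np.mean(B,0)); 
for i in range(4): d=B[(i+1)%4]-B[i];print(np.linalg.norm(d),np.degrees(np.arctan2(d[1],d[0])))
TR,BR,BL=f(698,47,.008),f(735,205,.008),f(370,280,.008)
print('plate',(TR+BL)/2,np.linalg.norm(TR-BR),np.linalg.norm(BR-BL))
d=TR-BR;print(np.degrees(np.arctan2(d[1],d[0])));d=BL-BR;print(np.degrees(np.arctan2(d[1],d[0])))
print('post',f(316,174,.094),'shaft',f(430,164,.073))
print('fence', f(684,90,.034),f(706,160,.034))
```

```text
block c [0.50991705 0.20050458 0.024     ]
0.06162482647619474 -74.6728396575042
0.03597490803397439 -164.60111271468884
0.06075847183707074 109.4013313396457
0.040305705922342325 16.841170337830324
plate [ 0.53991126 -0.0492048   0.008     ] 0.09849413092339941 0.21773133435796865
8.498703361032874
98.6959855459401
post [0.51970587 0.07035177 0.094     ] shaft [0.52680574 0.01007592 0.073     ]
fence [ 0.57190201 -0.1365751   0.034     ] [ 0.52970168 -0.14619107  0.034     ]
```

```bash
cat >> h.py <<'E'
def togo(x,y,z,yaw_deg=None):
    "remaining shift in full-scale units along tool axes, and turn about tool z; yaw = heading of tool y"
    o=get_obs();R=o['tool_rot'];d=np.array([x,y,z])-o['eef_pos']
    a=np.degrees(np.arctan2(R[1,1],R[0,1]))
    print('dxyz',np.round(R.T@d/.05,3),'yaw',a,'rz',None if yaw_deg is None else round(-(yaw_deg-a)/45,3))
E
python3 -m jog '[{"rz":0.2316},{"rz":0.2316},{"rz":0.2316},{"rz":0.2316},{"rz":0.2316}]'
python3 -c "
from h import *
togo(.510,.2005,.10,16.5);print(get_obs()['q'])"
```

```text
dxyz [-8.04  -5.044  2.287] yaw 68.64088508598539 rz 1.159
[ 1.09241259e+00  4.91502615e-01  1.55938090e+00 -1.80075873e-05
  1.09170521e+00 -1.05588500e-01]validation failed for argument at $[0]...
```

```bash
python3 -m jog '[{"dx":0,"dy":0,"dz":0,"rx":0,"ry":0,"rz":0.2316,"fingers":1},{"dx":0,"dy":0,"dz":0,"rx":0,"ry":0,"rz":0.2316,"fingers":1},{"dx":0,"dy":0,"dz":0,"rx":0,"ry":0,"rz":0.2316,"fingers":1},{"dx":0,"dy":0,"dz":0,"rx":0,"ry":0,"rz":0.2316,"fingers":1},{"dx":0,"dy":0,"dz":0,"rx":0,"ry":0,"rz":0.2316,"fingers":1}]'
python3 -c "
from h import *
togo(.510,.2005,.10,16.5);print(get_obs()['q'])"
```

```text
time: 0.72
eef_pos: [0.2276, 0.5819, 0.2143]
tool_rot: [[-0.279, 0.96, -0.0], [0.96, 0.279, -0.001], [-0.0, -0.0, -1.0]]
wrist_force: [-0.5, 0.7, -0.5]
finger_gap: 0.0949
gripper_force: 0.0
dxyz [-8.9    3.299  2.289] yaw 16.187639938541473 rz -0.007
[ 1.09239698e+00  4.91310133e-01  1.55923861e+00 -2.17082622e-05
  1.09170239e+00  8.09879268e-01]
```

```bash
python3 -m jog '[{"dx":-0.89,"dy":0.33,"dz":0.1,"rx":0,"ry":0,"rz":0,"fingers":1},{"dx":-0.89,"dy":0.33,"dz":0.1,"rx":0,"ry":0,"rz":0,"fingers":1},{"dx":-0.89,"dy":0.33,"dz":0.1,"rx":0,"ry":0,"rz":0,"fingers":1},{"dx":-0.89,"dy":0.33,"dz":0.1,"rx":0,"ry":0,"rz":0,"fingers":1},{"dx":-0.89,"dy":0.33,"dz":0.1,"rx":0,"ry":0,"rz":0,"fingers":1}]'>/dev/null
python3 -m jog '[{"dx":-0.89,"dy":0.33,"dz":0.1,"rx":0,"ry":0,"rz":0,"fingers":1},{"dx":-0.89,"dy":0.33,"dz":0.1,"rx":0,"ry":0,"rz":0,"fingers":1},{"dx":-0.89,"dy":0.33,"dz":0.1,"rx":0,"ry":0,"rz":0,"fingers":1},{"dx":-0.89,"dy":0.33,"dz":0.1,"rx":0,"ry":0,"rz":0,"fingers":1},{"dx":-0.89,"dy":0.33,"dz":0.1,"rx":0,"ry":0,"rz":0,"fingers":1}]'
python3 -c "
from h import *
togo(.510,.2005,.10,16.5);print(get_obs()['q'])"
```

```text
time: 1.98
eef_pos: [0.5131, 0.2011, 0.1643]
tool_rot: [[-0.284, 0.959, -0.0], [0.959, 0.284, 0.0], [0.0, -0.0, -1.0]]
wrist_force: [0.3, 0.7, 0.3]
finger_gap: 0.0955
gripper_force: 0.0
dxyz [ 0.007 -0.063  1.286] yaw 16.527622096141783 rz 0.001
[ 2.53520217e-01  4.45522215e-01  1.79880624e+00  1.31432208e-04
  8.97536897e-01 -3.50231578e-02]
```

```bash
python3 -m jog '[{"dx":0.0,"dy":-0.06,"dz":0.8,"rx":0,"ry":0,"rz":0,"fingers":1},{"dx":0,"dy":0,"dz":0.8,"rx":0,"ry":0,"rz":0,"fingers":1},{"dx":0,"dy":0,"dz":0.8,"rx":0,"ry":0,"rz":0,"fingers":1},{"dx":0,"dy":0,"dz":0.4,"rx":0,"ry":0,"rz":0,"fingers":1},{"dx":0,"dy":0,"dz":0.35,"rx":0,"ry":0,"rz":0,"fingers":1}]'
python3 -m jog '[{"dx":0,"dy":0,"dz":0,"rx":0,"ry":0,"rz":0,"fingers":-1},{"dx":0,"dy":0,"dz":0,"rx":0,"ry":0,"rz":0,"fingers":-1},{"dx":0,"dy":0,"dz":0,"rx":0,"ry":0,"rz":0,"fingers":-1},{"dx":0,"dy":0,"dz":0,"rx":0,"ry":0,"rz":0,"fingers":-1},{"dx":0,"dy":0,"dz":0,"rx":0,"ry":0,"rz":0,"fingers":-1}]' 30
python3 -m jog '[{"dx":0,"dy":0,"dz":0,"rx":0,"ry":0,"rz":0,"fingers":-1},{"dx":0,"dy":0,"dz":0,"rx":0,"ry":0,"rz":0,"fingers":-1},{"dx":0,"dy":0,"dz":0,"rx":0,"ry":0,"rz":0,"fingers":-1}]' 30
```

```text
time: 2.6
eef_pos: [0.5094, 0.2015, 0.006]
tool_rot: [[-0.284, 0.959, -0.001], [0.959, 0.284, -0.0], [0.0, -0.001, -1.0]]
wrist_force: [-0.4, 0.4, -0.5]
finger_gap: 0.0952
gripper_force: 0.0
time: 3.22
eef_pos: [0.5097, 0.2016, 0.0075]
tool_rot: [[-0.285, 0.959, 0.001], [0.959, 0.285, 0.0], [0.0, 0.001, -1.0]]
wrist_force: [-0.6, 0.4, -0.2]
finger_gap: 0.0503
gripper_force: 0.0
time: 3.6
eef_pos: [0.5096, 0.2016, 0.0073]
tool_rot: [[-0.285, 0.959, 0.0], [0.959, 0.285, 0.0], [0.0, 0.0, -1.0]]
wrist_force: [0.7, 0.5, 2.6]
finger_gap: 0.0396
gripper_force: 30.0
```

```bash
python3 -m jog '[{"dx":0,"dy":0,"dz":-0.7,"rx":0,"ry":0,"rz":0,"fingers":-1},{"dx":0,"dy":0,"dz":-0.8,"rx":0,"ry":0,"rz":0.0,"fingers":-1},{"dx":0,"dy":0,"dz":-0.8,"rx":0,"ry":0,"rz":0.176,"fingers":-1},{"dx":0,"dy":0,"dz":-0.6,"rx":0,"ry":0,"rz":0,"fingers":-1}]'
python3 -c "
from h import *
togo(.548,-.1014,.15,8.6)"
```

```text
time: 4.1
eef_pos: [0.5093, 0.2015, 0.1534]
tool_rot: [[-0.148, 0.989, 0.0], [0.989, 0.148, 0.0], [0.0, 0.0, -1.0]]
wrist_force: [0.1, 0.5, -2.6]
finger_gap: 0.0398
gripper_force: 30.0
dxyz [-6.107 -0.131  0.067] yaw 8.500460739096935 rz -0.002
```

```bash
python3 -m jog '[{"dx":-0.87,"dy":-0.02,"dz":0,"rx":0,"ry":0,"rz":0,"fingers":-1},{"dx":-0.87,"dy":-0.02,"dz":0,"rx":0,"ry":0,"rz":0,"fingers":-1},{"dx":-0.87,"dy":-0.02,"dz":0,"rx":0,"ry":0,"rz":0,"fingers":-1},{"dx":-0.87,"dy":-0.02,"dz":0,"rx":0,"ry":0,"rz":0,"fingers":-1},{"dx":-0.87,"dy":-0.02,"dz":0,"rx":0,"ry":0,"rz":0,"fingers":-1}]'>/dev/null
python3 -m jog '[{"dx":-0.87,"dy":-0.02,"dz":0,"rx":0,"ry":0,"rz":0,"fingers":-1},{"dx":-0.87,"dy":-0.02,"dz":0,"rx":0,"ry":0,"rz":0,"fingers":-1},{"dx":0,"dy":0,"dz":0.9,"rx":0,"ry":0,"rz":0,"fingers":-1},{"dx":0,"dy":0,"dz":0.6,"rx":0,"ry":0,"rz":0,"fingers":-1},{"dx":0,"dy":0,"dz":0,"rx":0,"ry":0,"rz":0,"fingers":-1}]'
python3 - <<'E'
from h import *
import pickle
togo(.548,-.1014,.06,8.6)
for n,(r0,r1,c0,c1) in dict(top=(120,240,170,340),scene=(140,260,190,350)).items():
    c=shot(n,n+'1'); pickle.dump(c,open(n+'.pkl','wb'))
    cv2.imwrite(f'pics/{n}1c.png',cv2.resize(cv2.imread(f'pics/{n}1.png')[r0:r1,c0:c1],None,fx=4.5,fy=4.5,interpolation=cv2.INTER_CUBIC))
E
```

```text
time: 5.35
eef_pos: [0.5469, -0.1003, 0.0751]
tool_rot: [[-0.149, 0.989, -0.005], [0.989, 0.149, 0.002], [0.002, -0.004, -1.0]]
wrist_force: [0.7, -1.1, -2.9]
finger_gap: 0.0398
gripper_force: 30.0
dxyz [-0.026  0.021  0.302] yaw 8.591284021215948 rz -0.0
```

View pics/scene1c.png

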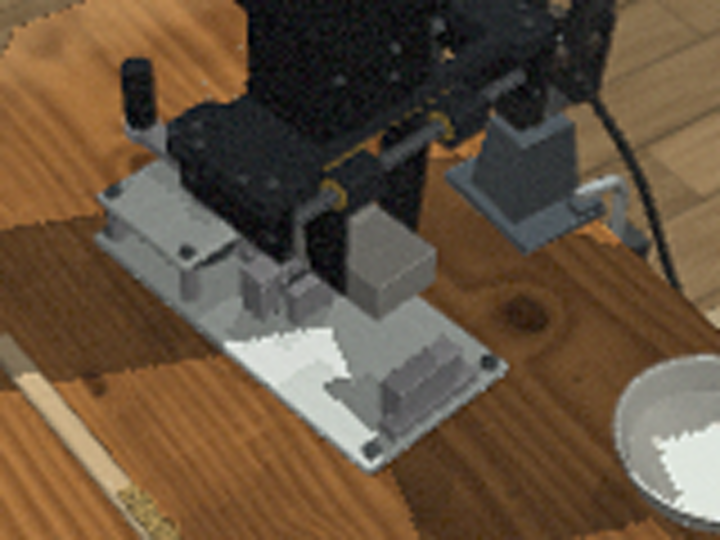

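View pics/top1c.png

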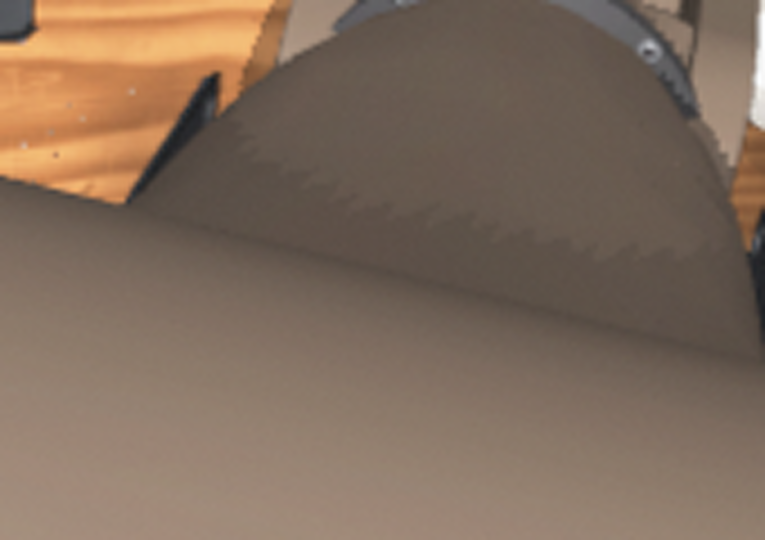

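Run:
```python
from h import *
import pickle;c=pickle.load(open('scene.pkl','rb'))
f=lambda u,v,z: ray(c,(u+.5)/4.5-.5+190,(v+.5)/4.5-.5+140,z)
y=np.radians(98.6);Y=np.array([np.cos(y),np.sin(y)]);X=np.array([Y[1],-Y[0]])
C=np.array([.540,-.0492])
loc=lambda p:np.round(1e3*np.array([(p[:2]-C)@X,(p[:2]-C)@Y]),1)
N,R,L=f(373,470,.008),f(508,367,.008),f(95,236,.008)
print('plate corners (-50,-110)(50,-110)(-50,110)',loc(N),loc(R),loc(L))
e=get_obs()['eef_pos'];print('tcp',loc(e))
for n,p in dict(botL=(378,319,.068),botR=(434,285,.068),topL=(379,272,.092),topR=(436,243,.092)).items(): print(n,loc(f(*p)))
o=get_obs()
# predicted pixels of things
h=lambda x,yy,z:(proj(c,[*(C+X*x+Y*yy),z])-[190,140])*4.5
t=(np.array(e[:2])-C);tx,ty=t@X,t@Y
for z in(.068,.092):print(h(tx-.02,ty-.031,z),h(tx+.02,ty-.031,z))
```

```text
plate corners (-50,-110)(50,-110)(-50,110) [ -47.6 -112.4] [  48.9 -111.4] [-49.5 107.1]
tcp [  0.6 -52. ]
botL [-15.7 -80.7]
botR [ 20.1 -83.1]
topL [ -9.9 -74.6]
topR [ 23.7 -79.3]
[373.94016847 323.72451344] [432.9462172  282.55431174]
[375.02036057 289.69268109] [435.15683431 248.42847033]
```

Run:
```python
from h import *
im=cv2.imread('pics/scene1.png')[178:248,250:310]
cv2.imwrite('pics/z1.png',cv2.convertScaleAbs(cv2.resize(im,None,fx=8.5,fy=8.5,interpolation=cv2.INTER_NEAREST),alpha=1.4))
```

```text
(no output)
```

View pics/z1.png

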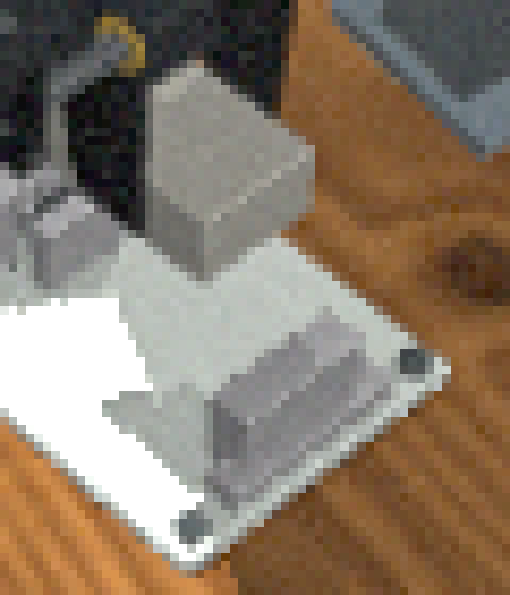

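Run:
```python
from h import *
import pickle;c=pickle.load(open('scene.pkl','rb'))
f=lambda u,v,z: ray(c,u/8.5-.5+250,v/8.5-.5+178,z)
y=np.radians(98.6);Y=np.array([np.cos(y),np.sin(y)]);X=np.array([Y[1],-Y[0]])
C=np.array([.540,-.0492])
loc=lambda p:np.round(1e3*np.array([(p[:2]-C)@X,(p[:2]-C)@Y]),1)
for n,p in dict(botL=(207,280,.068),botR=(314,200,.068),topL=(207,218,.092),topR=(314,152,.092),fL=(213,403,.034),fR=(325,310,.034),near=(190,571,.008),right=(449,372,.008)).items(): print(n,loc(f(*p)))
```

```text
botL [-15.2 -80.9]
botR [ 24.8 -79.5]
topL [-16.1 -81.1]
topR [ 19.8 -83. ]
fL [-22.  -91.4]
fR [ 22.3 -88.3]
near [ -49.9 -112.7]
right [  48.4 -111.4]
```

```bash
python3 -m jog '[{"dx":-0.06,"dy":-0.05,"dz":0.3,"rx":0,"ry":0,"rz":0,"fingers":-1},{"dx":0,"dy":0,"dz":0.3,"rx":0,"ry":0,"rz":0,"fingers":-1},{"dx":0,"dy":0,"dz":0,"rx":0,"ry":0,"rz":0,"fingers":-1},{"dx":0,"dy":0,"dz":0,"rx":0,"ry":0,"rz":0,"fingers":-1}]'
python3 - <<'E'
from h import *
import pickle
c=shot('scene','scene2'); pickle.dump(c,open('scene.pkl','wb'))
im=cv2.imread('pics/scene2.png')[178:248,250:310]
cv2.imwrite('pics/z2.png',cv2.convertScaleAbs(cv2.resize(im,None,fx=8.5,fy=8.5,interpolation=cv2.INTER_NEAREST),alpha=1.4))
E
```

```text
time: 5.95
eef_pos: [0.5463, -0.1039, 0.0471]
tool_rot: [[-0.15, 0.989, -0.0], [0.989, 0.15, 0.0], [0.0, -0.0, -1.0]]
wrist_force: [0.5, -0.5, -2.6]
finger_gap: 0.0394
gripper_force: 30.0
```

View pics/z2.png

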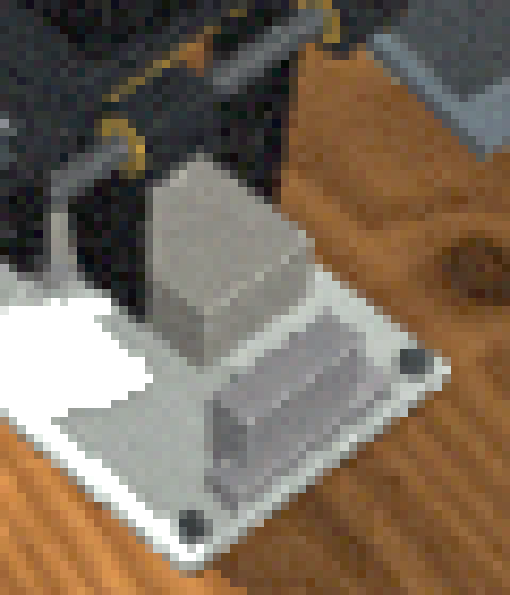

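Run:
```python
from h import *
import pickle;c=pickle.load(open('scene.pkl','rb'))
f=lambda u,v,z: ray(c,u/8.5-.5+250,v/8.5-.5+178,z)
y=np.radians(98.6);Y=np.array([np.cos(y),np.sin(y)]);X=np.array([Y[1],-Y[0]])
C=np.array([.540,-.0492])
loc=lambda p:np.round(1e3*np.array([(p[:2]-C)@X,(p[:2]-C)@Y]),1)
print('tcp',loc(get_obs()['eef_pos']))
for n,p in dict(botL=(206,367,.0398),botR=(311,282,.0398),topL=(206,308,.0638),topR=(313,240,.0638),fL=(213,403,.034),fR=(327,312,.034),near=(190,571,.008),right=(449,372,.008)).items(): print(n,loc(f(*p)))
c0=f(206,367,.0398);t=get_obs()
q=lambda x,yy,z:(proj(c,[*(C+X*x+Y*yy),z])-[249.5,177.5])*8.5
o=np.array([-.0003,-.002])
print('pred fence',q(o[0]-.022,o[1]-.088,.034),q(o[0]+.022,o[1]-.088,.034))
print('pred block goal',[q(o[0]+s*.02,o[1]-.084,z) for s in(-1,1) for z in(.0398,.0638)])
```

```text
tcp [ -1.8 -55. ]
botL [-18.3 -84.8]
botR [ 22.8 -82.2]
topL [-19.3 -85. ]
topR [ 17.4 -86.8]
fL [-22.  -91.4]
fR [ 22.2 -89.1]
near [ -49.9 -112.7]
right [  48.4 -111.4]
pred fence [208.39399848 400.68743139] [328.00482975 314.73588786]
pred block goal [array([203.76825041, 373.52551475]), array([205.82877126, 312.149506  ]), array([312.94836919, 295.68125653]), array([317.05697198, 234.07032075])]
```

```bash
python3 -m jog '[{"dx":0,"dy":-0.01,"dz":0.25,"rx":0,"ry":0,"rz":0,"fingers":-1},{"dx":0,"dy":0,"dz":0.25,"rx":0,"ry":0,"rz":0,"fingers":-1},{"dx":0,"dy":0,"dz":0.06,"rx":0,"ry":0,"rz":0,"fingers":-1},{"dx":0,"dy":0,"dz":0,"rx":0,"ry":0,"rz":0,"fingers":-1}]'
```

```text
time: 6.5
eef_pos: [0.5456, -0.1039, 0.0187]
tool_rot: [[-0.15, 0.989, -0.001], [0.989, 0.15, 0.0], [0.0, -0.001, -1.0]]
wrist_force: [0.6, -0.0, -3.6]
finger_gap: 0.0397
gripper_force: 30.0
```

```bash
python3 -m jog '[{"dx":0,"dy":0,"dz":0.04,"rx":0,"ry":0,"rz":0,"fingers":-1},{"dx":0,"dy":0,"dz":0.03,"rx":0,"ry":0,"rz":0,"fingers":-1},{"dx":0,"dy":0,"dz":0,"rx":0,"ry":0,"rz":0,"fingers":-1}]'
```

```text
time: 6.88
eef_pos: [0.5457, -0.1039, 0.0156]
tool_rot: [[-0.15, 0.989, 0.0], [0.989, 0.15, 0.0], [0.0, 0.0, -1.0]]
wrist_force: [0.4, 0.4, -3.1]
finger_gap: 0.0401
gripper_force: 30.0
```

Nearly on the plate (weight still hanging). Touch down, then release and lift.

```bash
python3 -m jog '[{"dx":0,"dy":0,"dz":0.015,"rx":0,"ry":0,"rz":0,"fingers":-1},{"dx":0,"dy":0,"dz":0.01,"rx":0,"ry":0,"rz":0,"fingers":-1}]'
python3 -m jog '[{"dx":0,"dy":0,"dz":0,"rx":0,"ry":0,"rz":0,"fingers":0},{"dx":0,"dy":0,"dz":0,"rx":0,"ry":0,"rz":0,"fingers":0.6},{"dx":0,"dy":0,"dz":0,"rx":0,"ry":0,"rz":0,"fingers":1},{"dx":0,"dy":0,"dz":0,"rx":0,"ry":0,"rz":0,"fingers":1},{"dx":0,"dy":0,"dz":0,"rx":0,"ry":0,"rz":0,"fingers":1}]'
python3 -m jog '[{"dx":0,"dy":0,"dz":-0.8,"rx":0,"ry":0,"rz":0,"fingers":1},{"dx":0,"dy":0,"dz":-0.8,"rx":0,"ry":0,"rz":0,"fingers":1},{"dx":0,"dy":0,"dz":-0.8,"rx":0,"ry":0,"rz":0,"fingers":1},{"dx":0,"dy":0,"dz":-0.5,"rx":0,"ry":0,"rz":0,"fingers":1}]'
python3 -c "
from h import *
togo(.524,.0716,.16,8.6)"
```

```text
time: 7.12
eef_pos: [0.5458, -0.104, 0.0152]
tool_rot: [[-0.15, 0.989, 0.001], [0.989, 0.15, -0.0], [-0.0, 0.0, -1.0]]
wrist_force: [-3.9, 0.5, 13.2]
finger_gap: 0.0393
gripper_force: 30.0
time: 7.75
eef_pos: [0.5457, -0.1039, 0.0143]
tool_rot: [[-0.15, 0.989, 0.0], [0.989, 0.15, 0.0], [0.0, 0.0, -1.0]]
wrist_force: [-0.7, -0.2, -0.3]
finger_gap: 0.0823
gripper_force: 0.0
time: 8.25
eef_pos: [0.546, -0.104, 0.1613]
tool_rot: [[-0.15, 0.989, 0.002], [0.989, 0.15, -0.0], [-0.001, 0.002, -1.0]]
wrist_force: [-0.2, -0.0, -0.4]
finger_gap: 0.0954
gripper_force: 0.0
dxyz [3.538 0.091 0.024] yaw 8.611072888516398 rz 0.0
```

```bash
python3 -m jog '[{"dx":0.88,"dy":0,"dz":0,"rx":0,"ry":0,"rz":0,"fingers":1},{"dx":0.88,"dy":0,"dz":0,"rx":0,"ry":0,"rz":0,"fingers":1},{"dx":0.88,"dy":0.0,"dz":0,"rx":0,"ry":0,"rz":0,"fingers":1},{"dx":0.86,"dy":0,"dz":0,"rx":0,"ry":0,"rz":0,"fingers":1},{"dx":0,"dy":0,"dz":0,"rx":0,"ry":0,"rz":0,"fingers":1}]'
python3 - <<'E'
from h import *
togo(.5215,.070,.061,8.6)
import pickle
c=shot('scene','scene3'); pickle.dump(c,open('scene.pkl','wb'))
im=cv2.imread('pics/scene3.png')[135:240,195:315]
cv2.imwrite('pics/z3.png',cv2.convertScaleAbs(cv2.resize(im,None,fx=5.7,fy=5.7,interpolation=cv2.INTER_NEAREST),alpha=1.4))
E
```

```text
time: 8.88
eef_pos: [0.5189, 0.0712, 0.1595]
tool_rot: [[-0.153, 0.988, -0.0], [0.988, 0.153, 0.0], [0.0, -0.0, -1.0]]
wrist_force: [-0.0, 0.2, -0.6]
finger_gap: 0.0949
gripper_force: 0.0
dxyz [-0.033  0.048  1.969] yaw 8.797495899722879 rz 0.004
```

View pics/z3.png

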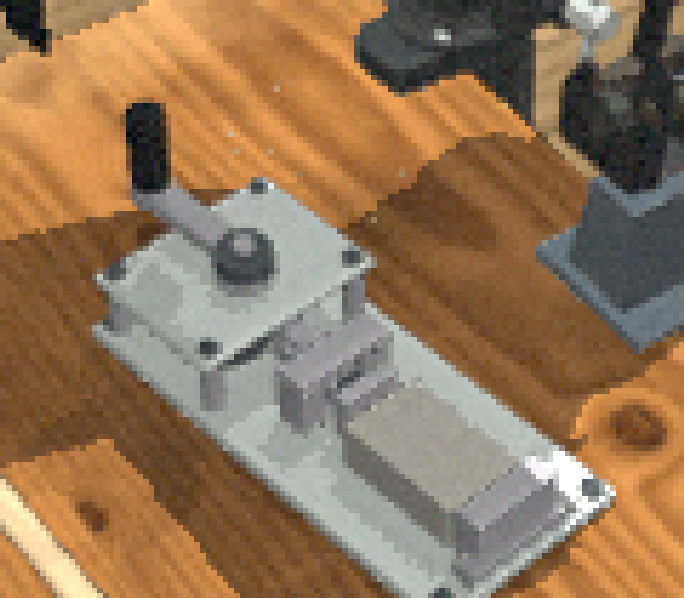

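Run:
```python
from h import *
import pickle;c=pickle.load(open('scene.pkl','rb'))
f=lambda u,v,z: ray(c,u/5.7-.5+195,v/5.7-.5+135,z)
print('post top',f(147,108,.094),'post foot',f(152,190,.054),'hub top',f(244,240,.073))
e=get_obs()['eef_pos'];print((proj(c,e)-[194.5,134.5])*5.7)
```

```text
post top [0.52273172 0.07213464 0.094     ] post foot [0.51854809 0.06629947 0.054     ] hub top [ 0.52500486 -0.00054941  0.073     ]
[130.56340628 -11.78171807]
```

```bash
python3 -m jog '[{"dx":-0.03,"dy":0.05,"dz":0.7,"rx":0,"ry":0,"rz":0,"fingers":1},{"dx":0,"dy":0,"dz":0.7,"rx":0,"ry":0,"rz":0,"fingers":1},{"dx":0,"dy":0,"dz":0.55,"rx":0,"ry":0,"rz":0,"fingers":0},{"dx":0,"dy":0,"dz":0,"rx":0,"ry":0,"rz":0,"fingers":-0.4},{"dx":0,"dy":0,"dz":0,"rx":0,"ry":0,"rz":0,"fingers":-0.4}]' 3
python3 -m jog '[{"dx":0,"dy":0,"dz":0,"rx":0,"ry":0,"rz":0,"fingers":-0.4},{"dx":0,"dy":0,"dz":0,"rx":0,"ry":0,"rz":0,"fingers":-0.47},{"dx":0,"dy":0,"dz":0,"rx":0,"ry":0,"rz":0,"fingers":-0.47},{"dx":0,"dy":0,"dz":0,"rx":0,"ry":0,"rz":0,"fingers":-0.47}]' 3
```

```text
time: 9.55
eef_pos: [0.5228, 0.0673, 0.0627]
tool_rot: [[-0.149, 0.989, 0.001], [0.989, 0.149, 0.0], [-0.0, 0.001, -1.0]]
wrist_force: [-0.6, 0.3, 0.5]
finger_gap: 0.0703
gripper_force: 0.0
time: 10.05
eef_pos: [0.5222, 0.068, 0.0621]
tool_rot: [[-0.15, 0.989, 0.0], [0.989, 0.15, 0.0], [0.0, 0.0, -1.0]]
wrist_force: [-0.4, 0.3, 0.3]
finger_gap: 0.0306
gripper_force: 0.0
```

```bash
python3 -m jog '[{"dx":0,"dy":0,"dz":0,"rx":0,"ry":0,"rz":0,"fingers":-0.47},{"dx":-0.006,"dy":-0.12,"dz":0,"rx":0,"ry":0,"rz":-0.127,"fingers":-0.47},{"dx":-0.006,"dy":-0.12,"dz":0,"rx":0,"ry":0,"rz":-0.127,"fingers":-0.47},{"dx":-0.006,"dy":-0.12,"dz":0,"rx":0,"ry":0,"rz":-0.127,"fingers":-0.47}]' 3
cat > s.py <<'E'
from h import *
o=get_obs();d=o['eef_pos'][:2]-[.5304,.0107];r=np.hypot(*d);a=np.arctan2(d[1],d[0])-np.radians(98.6)
a=(a+.6)%(2*np.pi)-.6
t=np.array([-d[1],d[0]])/r
R=o['tool_rot'];print('crank~%.3f r=%.4f yawlag=%.3f Ft=%.2f Fr=%.2f gap %.4f q6 %.2f'%(a,r,(np.arctan2(R[1,1],R[0,1])-np.radians(8.6)-a+3)%(2*np.pi)-3,o['wrist_force'][:2]@t,o['wrist_force'][:2]@d/r,o['finger_gap'],o['q'][5]))
E
python3 s.py
```

```text
time: 10.55
eef_pos: [0.5052, 0.0627, 0.0619]
tool_rot: [[-0.438, 0.899, 0.001], [0.899, 0.438, 0.0], [-0.0, 0.001, -1.0]]
wrist_force: [2.2, 0.3, -1.5]
finger_gap: 0.0248
gripper_force: 0.9
crank~0.301 r=0.0578 yawlag=0.002 Ft=-2.16 Fr=-0.68 gap 0.0248 q6 -0.46
```

```bash
python3 -m jog '[{"dx":0.01,"dy":-0.12,"dz":0,"rx":0,"ry":0,"rz":-0.127,"fingers":-0.47},{"dx":0.01,"dy":-0.12,"dz":0,"rx":0,"ry":0,"rz":-0.127,"fingers":-0.47},{"dx":0,"dy":0,"dz":0,"rx":0,"ry":0,"rz":0,"fingers":-0.47}]' 3|tail -3; python3 s.py
python3 -m jog '[{"dx":-0.006,"dy":-0.12,"dz":0,"rx":0,"ry":0,"rz":-0.127,"fingers":-0.47},{"dx":-0.006,"dy":-0.12,"dz":0,"rx":0,"ry":0,"rz":-0.127,"fingers":-0.47},{"dx":0,"dy":0,"dz":0,"rx":0,"ry":0,"rz":0,"fingers":-0.47}]' 3|tail -3;python3 s.py
```

```text
wrist_force: [-1.0, 0.8, 1.0]
finger_gap: 0.0256
gripper_force: 0.1
crank~0.509 r=0.0595 yawlag=-0.011 Ft=0.30 Fr=1.24 gap 0.0256 q6 -0.66
wrist_force: [0.6, 0.5, -0.3]
finger_gap: 0.025
gripper_force: 0.3
crank~0.708 r=0.0595 yawlag=-0.012 Ft=-0.76 Fr=-0.14 gap 0.0250 q6 -0.88
```

```bash
python3 -m jog '[{"dx":-0.006,"dy":-0.12,"dz":0,"rx":0,"ry":0,"rz":-0.127,"fingers":-0.47},{"dx":-0.006,"dy":-0.12,"dz":0,"rx":0,"ry":0,"rz":-0.127,"fingers":-0.47},{"dx":0,"dy":0,"dz":0,"rx":0,"ry":0,"rz":0,"fingers":-0.47}]' 3|tail -1; python3 s.py
python3 -m jog '[{"dx":-0.006,"dy":-0.12,"dz":0,"rx":0,"ry":0,"rz":-0.127,"fingers":-0.47},{"dx":-0.006,"dy":-0.12,"dz":0,"rx":0,"ry":0,"rz":-0.127,"fingers":-0.47},{"dx":0,"dy":0,"dz":0,"rx":0,"ry":0,"rz":0,"fingers":-0.47}]' 3|tail -1;python3 s.py
```

```text
gripper_force: 3.0
crank~0.900 r=0.0591 yawlag=-0.005 Ft=-6.37 Fr=-0.01 gap 0.0267 q6 -1.10
gripper_force: 3.0
crank~1.102 r=0.0587 yawlag=-0.008 Ft=-5.97 Fr=-2.31 gap 0.0428 q6 -1.32
```

```bash
python3 -m jog '[{"dx":0,"dy":0,"dz":0,"rx":0,"ry":0,"rz":0,"fingers":-0.2},{"dx":0,"dy":0,"dz":0,"rx":0,"ry":0,"rz":0,"fingers":-0.35},{"dx":0,"dy":0,"dz":0,"rx":0,"ry":0,"rz":0,"fingers":-0.47},{"dx":0,"dy":0,"dz":0,"rx":0,"ry":0,"rz":0,"fingers":-0.47}]' 14|tail -1; python3 s.py
python3 -m jog '[{"dx":0,"dy":0,"dz":0,"rx":0,"ry":0,"rz":0,"fingers":-0.47},{"dx":0,"dy":0,"dz":0,"rx":0,"ry":0,"rz":0,"fingers":-0.47}]' 14|tail -1; python3 s.py
```

```text
gripper_force: 2.8
crank~1.101 r=0.0605 yawlag=-0.007 Ft=-5.39 Fr=3.43 gap 0.0257 q6 -1.32
gripper_force: 2.7
crank~1.101 r=0.0605 yawlag=-0.008 Ft=-5.01 Fr=2.83 gap 0.0253 q6 -1.32
```

```bash
for i in 1; do
python3 -m jog '[{"dx":-0.006,"dy":-0.12,"dz":0,"rx":0,"ry":0,"rz":-0.127,"fingers":-0.47},{"dx":0,"dy":0,"dz":0,"rx":0,"ry":0,"rz":0,"fingers":-0.47}]' 14|tail -1; python3 s.py
python3 -m jog '[{"dx":-0.006,"dy":-0.12,"dz":0,"rx":0,"ry":0,"rz":-0.127,"fingers":-0.47},{"dx":0,"dy":0,"dz":0,"rx":0,"ry":0,"rz":0,"fingers":-0.47}]' 14|tail -1; python3 s.py
done
```

```text
gripper_force: 0.5
crank~1.209 r=0.0602 yawlag=-0.016 Ft=-0.95 Fr=0.53 gap 0.0251 q6 -1.43
gripper_force: 0.0
crank~1.312 r=0.0601 yawlag=-0.019 Ft=-0.18 Fr=-0.60 gap 0.0255 q6 -1.55
```

```bash
python3 -m jog '[{"dx":-0.006,"dy":-0.12,"dz":0,"rx":0,"ry":0,"rz":-0.127,"fingers":-0.47},{"dx":0,"dy":0,"dz":0,"rx":0,"ry":0,"rz":0,"fingers":-0.47}]' 14|tail -1; python3 s.py
```

```text
gripper_force: 0.0
crank~1.412 r=0.0601 yawlag=-0.020 Ft=-1.09 Fr=-0.17 gap 0.0255 q6 -1.66
```

```bash
python3 -m jog '[{"dx":0,"dy":0,"dz":0,"rx":0,"ry":0,"rz":0,"fingers":-0.2},{"dx":0,"dy":0,"dz":0,"rx":0,"ry":0,"rz":0,"fingers":0.2},{"dx":0,"dy":0,"dz":0,"rx":0,"ry":0,"rz":0,"fingers":0.2},{"dx":0,"dy":0,"dz":0,"rx":0,"ry":0,"rz":0,"fingers":0.2}]'|tail -3
python3 -m jog '[{"dx":0,"dy":0,"dz":-0.6,"rx":0,"ry":0,"rz":0,"fingers":0.2},{"dx":0,"dy":0,"dz":-0.8,"rx":0,"ry":0,"rz":0,"fingers":0.2},{"dx":0,"dy":0,"dz":-0.8,"rx":0,"ry":0,"rz":0,"fingers":0.2},{"dx":0,"dy":0,"dz":-0.8,"rx":0,"ry":0,"rz":0,"fingers":0.2},{"dx":0,"dy":0,"dz":-0.8,"rx":0,"ry":0,"rz":0,"fingers":0.2}]'
python3 - <<'E'
from h import *
import pickle
c=shot('scene','scene4'); pickle.dump(c,open('scene.pkl','wb'))
im=cv2.imread('pics/scene4.png')[135:240,195:315]
cv2.imwrite('pics/z4.png',cv2.convertScaleAbs(cv2.resize(im,None,fx=5.7,fy=5.7,interpolation=cv2.INTER_NEAREST),alpha=1.4))
E
```

```text
wrist_force: [-0.8, 0.2, -0.6]
finger_gap: 0.0555
gripper_force: 0.0
time: 14.68
eef_pos: [0.4699, 0.0113, 0.2533]
tool_rot: [[-1.0, 0.025, 0.0], [0.025, 1.0, 0.0], [-0.0, 0.0, -1.0]]
wrist_force: [0.1, -0.1, 0.3]
finger_gap: 0.0572
gripper_force: 0.0
```

View pics/z4.png

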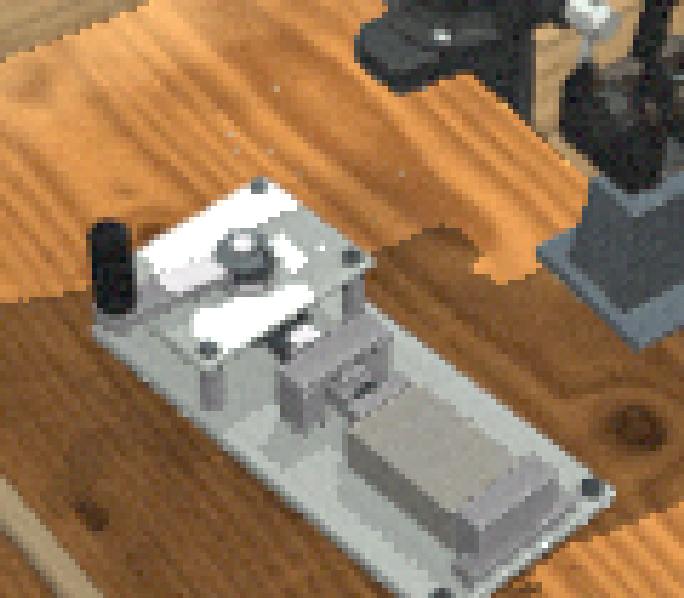

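Run:
```python
from h import *
import pickle;c=pickle.load(open('scene.pkl','rb'))
y=np.radians(98.6);S=np.array([.5304,.0107])
for a in(.7,.85,1.0,1.1,1.2,1.3,1.4,1.5,1.6):
    p=S+.06*np.array([np.cos(y+a),np.sin(y+a)]);print(a,[np.round((proj(c,[*p,z])-[194.5,134.5])*5.7) for z in(.094,.054)])
p=S+.06*np.array([np.cos(y),np.sin(y)]);print(0,[np.round((proj(c,[*p,z])-[194.5,134.5])*5.7) for z in(.094,.054)],'seen 147,108 / 152,190')
```

```text
0.7 [array([ 95., 169.]), array([103., 241.])]
0.85 [array([ 92., 184.]), array([100., 255.])]
1.0 [array([ 92., 199.]), array([100., 270.])]
1.1 [array([ 94., 209.]), array([102., 280.])]
1.2 [array([ 97., 218.]), array([106., 289.])]
1.3 [array([102., 227.]), array([111., 299.])]
1.4 [array([109., 236.]), array([117., 308.])]
1.5 [array([116., 245.]), array([124., 316.])]
1.6 [array([126., 253.]), array([133., 324.])]
0 [array([147., 112.]), array([153., 183.])] seen 147,108 / 152,190
```

```bash
python3 -c "
from rig import *
print(job_done())"
```

```text
the job is handed in; nothing more can be done
None
```

The small block is clamped square against the fence. After I let go, the crank stayed at about 1.35 rad, which I take to be the dwell: the push fell from about 5–6 N to about 1 N or less. The job is handed in, but I got no verdict back and could not measure the 18 N clamping force directly.

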